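Change over a snapped-in reagent cartridge

TASK

Change over the reagent cartridge: first switch the sloping dock off by pushing its lever fully over away from the robot, then pull the spent cartridge off its snaps, out of the dock, and stand it upright in the low grey discard tray. After that, lift the fresh cartridge out of the stock bin and stand it upright in the middle of the square warming plate. Set both cartridges down without dropping them, leave the jar and the carton in the bin, and do not disturb the other things on the bench.

Things in the scene. Friction and masses are not known exactly. Their poses are not given: they have to be found in the camera images.
- dock: Fixed bench dock: white base plate 200 x 200 x 18 mm (x -65 to 135, y -85 to 115 mm), white housing 105 mm high at its far side (x from 64 mm), a grey sloping pocket before it. Origin at the base's underside; x away from the robot at yaw 0, y left, z up. The pocket's axis leans 0.45 rad (26 deg) from vertical, toward -x: it points up along (-0.435, 0, 0.900) in this frame.
- dock_seat (a point): Centre of the floor of the dock's pocket, at (30, -20, 47) mm in the dock's frame; the spent cartridge's origin is here while seated. The pocket is 60 mm deep and slides freely along its axis, but two sprung balls in its sides snap into the cartridge's waist; they let go at a pull of roughly 15 to 20 N along the axis.
- switch (a joint): Toggle lever of the dock, on a block on the base plate at y = +88 mm: 0 rad = on, leaning toward -x; 1.0 rad = off, leaning toward +x, away from the robot. It stays where it is left and moves with about 1 N at the tip. Counts as off above 0.85 rad.
- switch_tip (a point): Centre of the 26 mm black ball at the lever's end, 80 mm from its pivot. The pivot is at (-15, 88, 40) mm in the dock's frame and turns about the dock's y; the ball stands about 110 mm high when on and off, 120 mm halfway.
- spent: Spent cartridge, snapped in the dock: white box 40 (x) x 80 (y) mm, 85 mm tall, with a grey waist 23 to 37 mm up and a grey grip bar on top, 16 mm thick (x), 84 mm wide (y), 85 to 128 mm above the foot. Origin at the centre of its underside, z along its length to the bar. About 0.25 kg. Grip the bar across its 16 mm, in line with its own axis.
- fresh: Fresh cartridge, alike in shape and size, standing upright in the bin; its origin and axes as for the spent one.
- tray: Fixed grey discard tray, open, 150 x 150 mm, walls 30 mm high and 4 mm thick, inner floor 4 mm above the bench. Origin at the centre of its underside.
- plate: Fixed square white warming plate, 150 x 150 mm, 40 mm high with a flat 140 x 140 mm ceramic top and a dial on its front. Origin at the centre of its underside.
- bin: Fixed dark blue open stock bin, 115 (x) x 225 (y) mm, walls 70 mm high and 5 mm thick, inner floor 5 mm up. Three things stand in it in a row along its y, at -70, 0 and +70 mm: the fresh cartridge (thin side along the row), a jar and a carton, in any order. Origin at the centre of its underside.
- jar: White jar, 54 mm in diameter, 80 mm tall, standing in the bin; stays there. Origin at the centre of its underside.
- carton: Small cardboard carton, 60 x 48 x 75 mm, standing in the bin; stays there. Origin at the centre of its underside.
- rack_low: Low orange rack, 60 x 130 x 26 mm, on the bench between the robot and the dock; leave alone. Origin under its centre.
- flask: Clear bottle, 56 mm in diameter, 110 mm tall, on the bench before the dock; leave alone. Origin under its centre.
- tipbox_loose: Dark blue tip box with clear lid, 88 x 128 x 77 mm, right of the dock at the back; leave alone. Origin under its centre.
- tuberack: Orange tube rack with capped tubes, 70 x 200 x 92 mm, at the left; leave alone. Origin under its centre.
- beaker: Glass beaker, 76 mm in diameter, 95 mm tall, at the right; leave alone. Origin under its centre.
Things that resemble listed ones, but are neither listed nor needed, are in the scene too. What is shaped like the spent but pink is not meant.

How it is judged:
By the outcome, as a careful person would: the job done as asked, in the order asked, and still so for the second after the job is handed in, with the robot touching nothing.
It also fails if it takes over 66 s, if anything falls off the work surface, if the arm or the gripper's body presses on something with over 40 N, if the wrist force passes 120 N, or if a joint passes its speed limit or range.

ROBOT

A 6-joint arm with a two-finger parallel gripper is mounted at the origin on the work surface. World frame = base frame: x ahead of the robot, y to its left, z up, the work surface at z = 0. Lengths are in m, angles in rad, forces in N, time in s.
With the tool pointing down it reaches from about 0.25 to 0.775 m from the base axis. Payload 8.9 kg.
Tool frame: the origin (TCP) lies at the very end of the fingers, on their centre line; the grasp point (between the pads) lies 19 mm behind it; z points along the fingers, y is the line along which they close (so a half turn about z gives the same grasp; the last joint's range is limited). The gripper opens to 85 mm and grips with 20 to 120 N. Pads are 22 mm wide; open, the fingers measure 114 mm over their backs; the gripper's body (76 mm by 85 mm) begins 54 mm behind the grasp point. The pads swing forward as they close: fully open they stand 13 mm farther back than shut.
Start: joints at [1.113, 0.291, -0.153, 1.127, 0, 1.431], TCP at [0.165, 0.499, 0.231] pointing down, gripper open.
Joint ranges: [-2.52, 2.52], [-0.91, 1.74], [-1.3, 1.37], [-1.96, 2.02], [-1.52, 1.47], [-3.14, 3.14]. Speed limits (rad/s): [2.22, 2.22, 2.79, 3.14, 3.14, 3.14].

INTERFACE

Orientations are given as a 3x3 rotation matrix whose columns are the frame's x, y, z axes.
In Python, from station import goto, move_straight, goto_joints, move_gripper, sleep, ik, read_state, camera, MotionError, finish_job gives the robot as it stands. Calls block until the motion is done:
- goto(position, orientation): joint-space move of the TCP to a pose.
- move_straight(position, vel=0.15, ori=None, until_force=None): straight line of the TCP; ori=None keeps the orientation; vel is the mean speed in m/s. With until_force (N) it stops when the force on the tool has changed by that much, and returns True; else False.
- goto_joints(angles): joint-space move.
- move_gripper(opening, squeeze=None): finger opening in m; squeeze is the grip in N (None keeps the last); returns when the fingers have stopped.
- sleep(seconds).
- ik(position, orientation): joint angles nearest the present ones, or None.
- read_state(): the state.
- camera(name): name is "side" or "top" or "wrist"; returns a dict with "color" (384x512x3 uint8, blue, green, red), "depth" (384x512 float32, m along the optical axis (not along the pixel's ray), 0 where there is no reading), "fovy" (degrees; the focal length in pixels is half the picture's height over the tangent of half this angle, whatever the lens; pixels are square), "cx", "cy" (the principal point, pixels), "R" (3x3) and "t" (3): a world point X has camera coordinates R X + t. Camera axes: x right, y down, z forward; pixel columns grow to the right and rows downward; lengths in m; the calibration is good to about 2 mm. A picture is of the moment at which its call begins.
A pose or a line that the arm cannot do raises MotionError and nothing moves.
- finish_job(): hands the job in; it is judged then, once.
The state is a dict: "time": time; "joint_positions": joint angles; "qd": joint speeds; "effort": joint torques, N m; "tool_pos": TCP position; "eef_rot": TCP orientation; "ft_force": force on the tool from outside, world axes, zero at the start; "moment": the same for the moment, N m; "gripper_width": finger opening in m; "grasp_force": force on a finger pad.
Only numpy, scipy, OpenCV 4.12 (cv2) and the standard library are available. Lean on these libraries where they do the work, as an engineer would, in place of code of your own. Each camera call takes 0.05 s, during which the arm holds its last target. There are 200 camera calls.

## Working session

There is one attempt and no reset: what is moved stays moved. The work goes in short steps, each a Python script; the robot and the scene stay as the last script left them, time stands still between calls to the robot, and variables do not carry over. Pictures are saved under pics/ and viewed, at most 10 in all, crops included, and the job is handed in when it is done.

```bash
ls; mkdir -p pics
cat > h.py <<'E'
import numpy as np, cv2
from station import *
def cloud(c):
    h,w=c["depth"].shape; f=h/2/np.tan(np.radians(c["fovy"])/2)
    u,v=np.meshgrid(np.arange(w),np.arange(h)); d=c["depth"]
    P=np.stack([(u-c["cx"])/f*d,(v-c["cy"])/f*d,d],-1)
    return (P-c["t"])@c["R"]
E
python3 - <<'E'
from h import *
for n in ("top","side"):
    c=camera(n); np.savez("pics/%s0.npz"%n,**c); cv2.imwrite("pics/%s0.png"%n,cv2.resize(c["color"],(800,600)))
    print(n,c["fovy"],-c["R"].T@c["t"],(c["depth"]>0).mean())
s=read_state();print(s["time"],s["eef_rot"],s["ft_force"])
E
```

```text
pics
top 55.470140496021315 [0.42327758 0.01240885 1.31093807] 0.9959309895833334
side 48.630124188367915 [ 0.24119615 -1.31280954  0.92773813] 0.9962005615234375
0.1 [[-9.49623368e-01  3.13392988e-01 -5.42964449e-04]
 [ 3.13393410e-01  9.49622757e-01 -1.09087275e-03]
 [ 1.73739527e-04 -1.20607974e-03 -9.99999258e-01]] [-0.11171597 -0.39583503 -1.37887087]
```

View pics/top0.png

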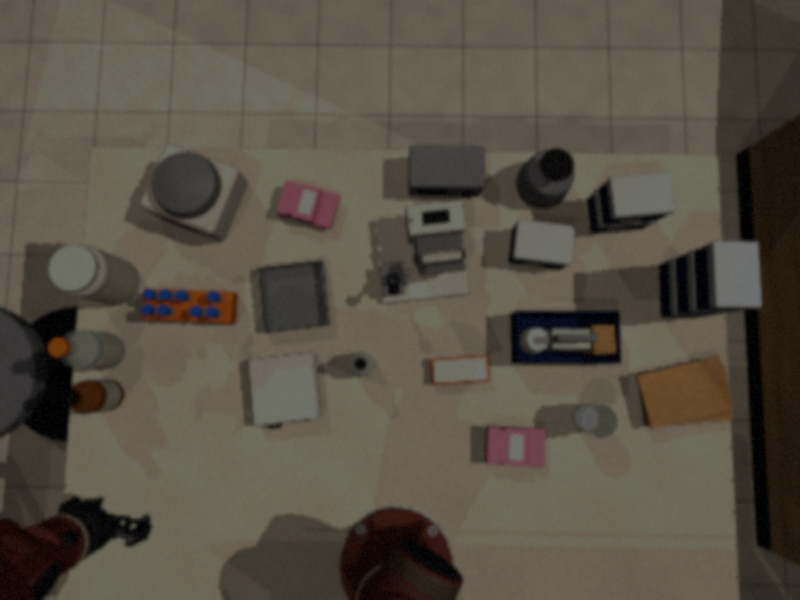

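View pics/side0.png

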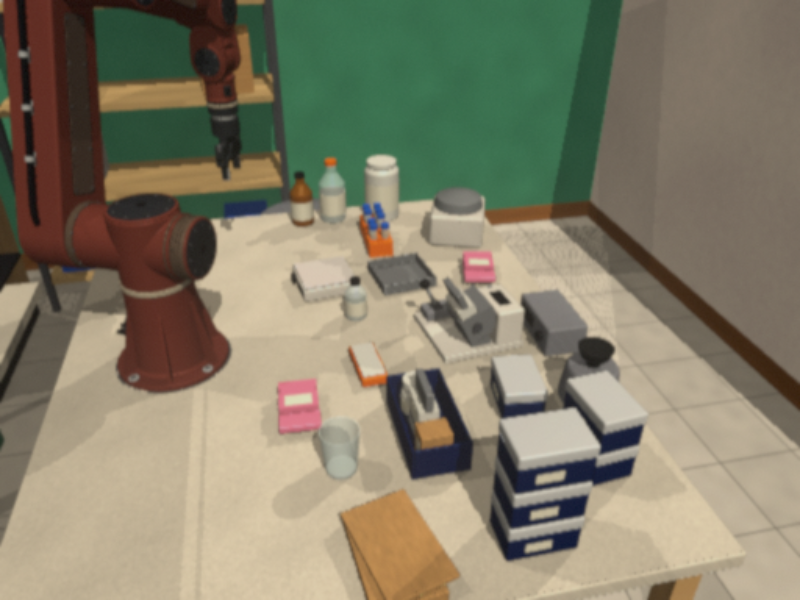

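The top view (up is +x, left is +y) has these candidates:
- **Spent:** grey bar in the dock at (440,250). The pink lookalikes at (308,204) and (516,447) are rejected.
- **Fresh:** bar in the bin at (572,340), between the jar (537,340) and the carton (604,340).
- **Tray:** (292,296).
- **Plate:** (284,388), with its dial at (275,425). The round-topped appliance at (190,190) is rejected.
- **Lever ball:** (394,285).
- **Flask:** (360,362).

Next I'll measure these and check with a close crop.

```bash
cat > m.py <<'E'
from h import *
c=dict(np.load("pics/top0.npz"));P=cloud(c);col=c["color"].astype(int)
def roi(x0,y0,x1,y1,zl,zh):
    s=.64;Q=P[int(y0*s):int(y1*s),int(x0*s):int(x1*s)].reshape(-1,3)
    return Q[(Q[:,2]>zl)&(Q[:,2]<zh)]
def rect(n,*a):
    Q=roi(*a); r=cv2.minAreaRect((Q[:,:2]*1000).astype(np.float32)); print(n,len(Q),np.round(r[0],1),np.round(r[1],1),round(r[2],2),"z",np.round(np.percentile(Q[:,2],[5,50,95]),4), "med",np.round(np.median(Q,0),4))
rect("bench",330,430,460,480,-.05,.05)
rect("tray",245,250,340,345,.02,.045)
rect("traylow",245,250,340,345,.012,.045)
rect("plate",235,340,330,425,.03,.055)
rect("bin",500,300,630,375,.055,.076)
rect("barfresh",545,320,600,360,.115,.16)
rect("freshtop",545,320,600,360,.08,.16)
rect("jar",515,315,552,365,.078,.1)
rect("carton",590,315,625,360,.074,.1)
rect("dockbase",370,195,480,310,.01,.026)
rect("housing",400,190,475,250,.095,.12)
rect("bar",405,225,475,285,.125,.25)
rect("ball",375,265,410,305,.09,.14)
rect("flask",335,340,385,385,.02,.2)
rect("rack",420,345,500,395,.012,.05)
rect("beaker",560,390,625,445,.03,.2)
t=c["color"];
crop=np.hstack([cv2.resize(t[115:200,225:325],(400,340),interpolation=2),cv2.resize(t[180:265,310:410],(400,340),interpolation=2)])
cv2.imwrite("pics/crop.png",cv2.convertScaleAbs(crop,alpha=1.7))
E
python3 m.py
```

```text
bench 2650 [238.1   8.9] [108.2 289.9] 1.04 z [-0.004   0.0003  0.0047] med [0.238  0.0089 0.0003]
tray 244 [593.2 244.9] [150.4 150.3] 7.73 z [0.0214 0.0293 0.0337] med [0.5942 0.2508 0.0293]
traylow 293 [593.2 244.9] [150.4 150.3] 7.73 z [0.0149 0.0285 0.0336] med [0.5982 0.2557 0.0285]
plate 1826 [381.8 256.3] [152.9 149.1] 7.6 z [0.0337 0.04   0.0445] med [0.3828 0.2551 0.04  ]
bin 493 [ 506.9 -365.8] [112.7 226.4] 0.88 z [0.0576 0.0686 0.0742] med [ 0.5039 -0.3525  0.0686]
barfresh 137 [ 500.1 -364.4] [15.6 84.7] 0.35 z [0.1276 0.1318 0.1361] med [ 0.5007 -0.3633  0.1318]
freshtop 392 [ 501.6 -367.7] [119.2  57. ] 88.41 z [0.0819 0.0918 0.1349] med [ 0.4978 -0.3617  0.0918]
jar 163 [ 497.8 -294.2] [43.8 45.7] 0.97 z [0.0803 0.0844 0.0881] med [ 0.4988 -0.2952  0.0844]
carton 248 [ 500.3 -438.6] [57.7 70.2] 0.54 z [0.0754 0.0795 0.0838] med [ 0.4985 -0.4384  0.0795]
dockbase 1466 [717.7 -67.6] [247.2 249. ] 7.25 z [0.0132 0.0177 0.0222] med [ 0.6571 -0.0145  0.0177]
housing 944 [739.9 -74.2] [111.6 125.6] 2.23 z [0.1002 0.1056 0.1177] med [ 0.7452 -0.0776  0.1056]
bar 314 [669.3 -81.7] [83.  87.4] 7.24 z [0.126  0.1492 0.1651] med [ 0.649  -0.0864  0.1492]
ball 45 [598.1  15.8] [20.  23.2] 0.26 z [0.1152 0.1215 0.127 ] med [0.5975 0.0142 0.1215]
flask 219 [439.8  82.3] [55.1 52.6] 46.67 z [0.0633 0.0789 0.1117] med [0.4398 0.0808 0.0789]
rack 635 [ 430.8 -135.1] [ 59.8 129.3] 4.44 z [0.0211 0.0267 0.0309] med [ 0.4307 -0.1349  0.0267]
beaker 337 [ 328.8 -421.9] [74.2 73.7] 47.93 z [0.0349 0.0727 0.0965] med [ 0.3269 -0.4387  0.0727]
```

View pics/crop.png

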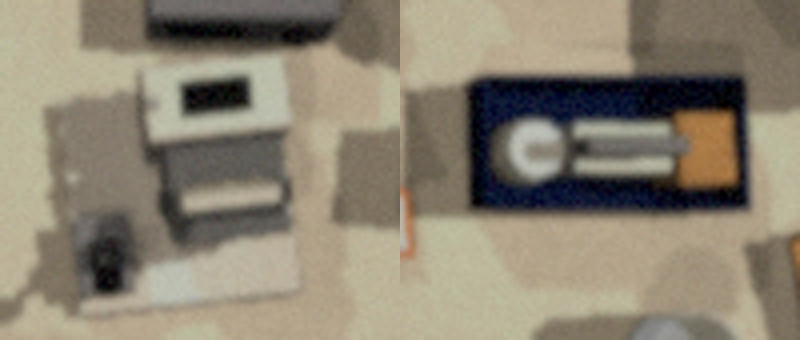

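The crop confirms the choices. On the left is the dock with the spent bar (light top) at about (230,195), the lever ball at (105,255) and the front base edge running from (80,310) to (298,290), so the dock has a small yaw. On the right, the fresh bar (grey, between white shoulders) is in the bin at (635,148), beside the jar and the carton. Next I'll refine the dock pose.

```bash
cat >> m.py <<'E'
print('----')
from scipy.optimize import minimize
from scipy.spatial import cKDTree
rect("bartop",405,225,475,285,.153,.18)
rect("houstop",400,190,475,245,.098,.113)
Q=roi(360,195,480,310,.009,.027); Q=Q[(Q[:,0]<.74)&(Q[:,1]<.1)]
# base: front edge from x-min per y bin, sides from y extremes per x bin
def edge(Q,a,b,lo,hi,fn):
    o=[]
    for e in np.arange(lo,hi,.006):
        q=Q[(Q[:,a]>=e)&(Q[:,a]<e+.006)]
        if len(q)>3:o.append((e+.003,fn(q[:,b])))
    o=np.array(o); 
    for _ in range(4):
        p=np.polyfit(o[:,0],o[:,1],1);r=o[:,1]-np.polyval(p,o[:,0]);o=o[abs(r)<max(2*r.std(),.0015)]
    return p,len(o),r.std()
print("front",edge(Q,1,0,-.14,.02,np.min))
print("left",edge(Q,0,1,.60,.72,np.max)); print("right",edge(Q,0,1,.60,.72,np.min))
print("Q ext",np.percentile(Q,[1,99],axis=0))
# model: 2D residual with base front/right/left edges
B=roi(405,225,475,285,.153,.18)
print("bar pca",np.linalg.svd((B-B.mean(0))[:,:2])[2][0],B.mean(0))
Z=roi(360,150,500,310,-.02,.3)
g=np.full((200,200),-1.)
cv2.imwrite("pics/dummy.png",g)
E
python3 m.py | sed -n '/----/,$p'
python3 - <<'E'
# side camera: bar/cartridge
exec(open('m.py').read().split("rect(\"bench\"")[0])
c=dict(np.load("pics/side0.npz"));P=cloud(c)
Q=P.reshape(-1,3)
m=(abs(Q[:,0]-.65)<.08)&(abs(Q[:,1]+.08)<.06)&(Q[:,2]>.15)&(Q[:,2]<.2)
B=Q[m];print(len(B),B.mean(0)if len(B) else 0,B.min(0),B.max(0))
m=(abs(Q[:,0]-.6)<.03)&(abs(Q[:,1]-.016)<.03)&(Q[:,2]>.095)&(Q[:,2]<.14);B=Q[m];print("ball",len(B),B.mean(0),B.min(0),B.max(0))
E
```

```text
----
bartop 145 [638.4 -88.4] [19.8 80.7] 6.62 z [0.1554 0.1614 0.1661] med [ 0.6361 -0.0903  0.1614]
houstop 724 [745.3 -73.8] [ 96.7 125.4] 2.16 z [0.1002 0.1048 0.1091] med [ 0.7553 -0.0716  0.1048]
front (array([-0.12754871,  0.58567007]), 27, np.float64(0.0008326023039354606))
left (array([ 0.30240064, -0.16388549]), 20, np.float64(0.022552139976466056))
right (array([ 0.11969718, -0.22854124]), 15, np.float64(0.001233717706637112))
Q ext [[ 0.58447957 -0.15040331  0.01170666]
 [ 0.73688969  0.05540849  0.02448018]]
bar pca [ 0.12826585 -0.99173982] [ 0.63674897 -0.0889214   0.1610311 ]
83 [ 0.63579921 -0.09727846  0.15986165] [ 0.62406154 -0.13330705  0.15034304] [ 0.65283462 -0.04890106  0.166099  ]
ball 42 [0.59820628 0.00940258 0.11472957] [ 0.58526527 -0.00132078  0.09659826] [0.60982961 0.02387491 0.12717216][ WARN:0@1.001] global loadsave.cpp:1063 imwrite_ Unsupported depth image for selected encoder is fallbacked to CV_8U.
```

```bash
cat >> h.py <<'E'
YAW=.125; ex=np.array([np.cos(YAW),np.sin(YAW),0]); ey=np.array([-np.sin(YAW),np.cos(YAW),0]); ez=np.array([0,0,1.])
DO=np.array([.6603,-.0652,0])
def D(x,y,z): return DO+(x*ex+y*ey+z*ez)/1000
def rot(y,z): return np.column_stack([np.cross(y,z),y,z])
def down(yaw): return rot(np.array([-np.sin(yaw),np.cos(yaw),0]),np.array([0,0,-1.]))
AX=-np.sin(.45)*ex+np.cos(.45)*ez
CX=np.cos(.45)*ex+np.sin(.45)*ez
RS=rot(CX,-AX)          # tool y along cartridge x
SEAT=D(30,-20,47)
def st(m=""):
    s=read_state();print(m,"t%.2f"%s["time"],np.round(s["tool_pos"],4),"F",np.round(s["ft_force"],1),"w%.4f g%.1f"%(s["gripper_width"],s["grasp_force"]));return s
def snap(n,f):
    c=camera(n);np.savez("pics/%s.npz"%f,**c);cv2.imwrite("pics/%s.png"%f,cv2.convertScaleAbs(c["color"],alpha=1.5));return c
E
python3 - <<'E'
from h import *
for k,p,R in [("pre",SEAT+AX*.19,RS),("pre-",SEAT+AX*.19,rot(-CX,-AX)),("g",SEAT+AX*.092,RS),("tray",[.593,.245,.25],down(.13+np.pi/2)),("tray-",[.593,.245,.25],down(.13-np.pi/2)),
 ("bin",[.5,-.364,.3],down(np.pi/2)),("bin-",[.5,-.364,.3],down(-np.pi/2)),("plate",[.382,.256,.3],down(.13+np.pi/2)),("plate-",[.382,.256,.3],down(.13-np.pi/2)),("sw",D(-105,88,98),down(YAW))]:
    q=ik(np.array(p),R);print(k,None if q is None else np.round(q,2))
move_gripper(0.0,60)
goto(D(-100,88,180),down(YAW));st()
move_straight(D(-100,88,102),vel=.25);st()
h=move_straight(D(8,88,102),vel=.12,until_force=8);s=st(h);print((s["tool_pos"]-DO)@ex,(s["tool_pos"]-DO)@ey)
snap("side","sw1")
E
```

```text
pre [-0.38  0.17 -0.47  0.54  0.21  1.11]
pre- [-0.38  0.17 -0.47  0.54  0.21 -2.03]
g [-0.34  0.34 -0.5   0.32  0.2   1.15]
tray [ 0.28  0.51  0.23  1.29  0.   -1.42]
tray- [0.28 0.51 0.23 1.29 0.   1.72]
bin [-0.75  0.46  0.27  1.39  0.   -2.32]
bin- [-0.75  0.46  0.27  1.39  0.    0.82]
plate [ 0.43  0.13 -0.17  1.26  0.   -1.27]
plate- [ 0.43  0.13 -0.17  1.26  0.    1.87]
sw [-0.12  0.44 -0.31  0.82  0.   -0.24]
 t3.10 [0.5501 0.0104 0.1801] F [ 0.8  0.4 -0.4] w-0.0004 g0.0
 t3.56 [0.55   0.0101 0.1024] F [-0.6  0.3  0.8] w-0.0000 g0.0
True t4.33 [0.6459 0.0218 0.102 ] F [-2.4 -0.2  0.1] w0.0002 g0.9
-0.003416873520825715 0.08808851339013325
```

Run:
```python
from h import *
h=move_straight(D(8,88,102),vel=.05,until_force=15);s=st(h);print((s["tool_pos"]-DO)@ex)
move_straight(D(-45,88,115),vel=.3)
R=rot(CX,-AX)
goto(SEAT+AX*.23,R); st()
move_gripper(.06); st()
c=snap("wrist","w1"); snap("top","t1")
for n in("top",):
    P=cloud(camera(n)); Q=P.reshape(-1,3)
    L=(Q-DO); u=L@ex;v=L@ey;m=(abs(v-.088)<.02)&(abs(u+.015)<.07)&(Q[:,2]>.1)&(Q[:,2]<.14); print("ball u,v,z",np.median(u[m]),np.median(v[m]),np.median(Q[m,2]),m.sum())
```

```text
True t4.58 [0.6459 0.0219 0.1008] F [-1.9 -1.   1.3] w-0.0004 g1.3
-0.0034178376854119633
 t6.08 [ 0.5938 -0.0937  0.2539] F [-0.4  0.1 -0.7] w0.0001 g0.0
 t6.67 [ 0.5933 -0.0937  0.2541] F [-0.2  0.1 -0. ] w0.0599 g0.0
ball u,v,z 0.0187516261957213 0.08828480876785458 0.1193233690375687 45
```

View pics/w1.png

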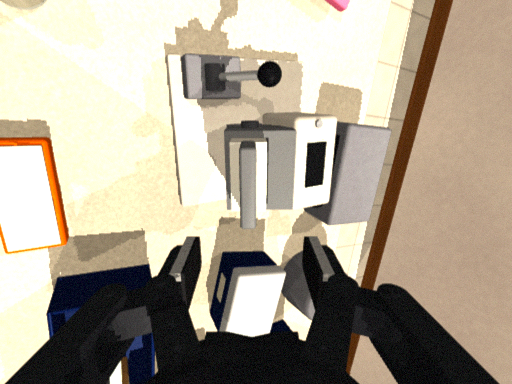

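The wrist view shows the lever leaning away, with its ball at (269,74). The spent bar lies between the fingers' column at (248,183), and the fingers are at (180,265) and (318,265). I'll measure the bar and the ball from this view.

Run:
```python
from h import *
c=dict(np.load("pics/w1.npz"));P=cloud(c)
col=c["color"].astype(int)
def loc(q): L=q-DO; return np.stack([L@ex,L@ey,L[...,2]],-1)*1000
L=loc(P)
b=L[60:90,255:283].reshape(-1,3); b=b[(b[:,2]>90)]; print("ball",len(b),b.mean(0),b.min(0),b.max(0))
# sphere fit r=13
from scipy.optimize import least_squares
f=least_squares(lambda p:np.linalg.norm(b-p,axis=1)-13,b.mean(0)-[0,0,8],loss="soft_l1");print("centre",f.x, "angle",.5+np.arctan2(f.x[0]+15,f.x[2]-40))
S=(P-SEAT); cx=S@CX*1000;cy=S@ey*1000;cz=S@AX*1000
m=(abs(cx)<30)&(abs(cy)<60)&(cz>112)&(cz<145); vv,uu=np.where(m)
print("bar n",m.sum(),"cz",np.percentile(cz[m],[5,50,95]),"cx",np.percentile(cx[m],[1,5,50,95,99]),"cy",np.percentile(cy[m],[1,5,50,95,99]),uu.min(),uu.max(),vv.min(),vv.max())
print("cx vs cy slope",np.polyfit(cy[m],cx[m],1))
```

```text
ball 533 [ 15.15999639  87.83982554 118.67657092] [-132.37253022   65.66242477   96.13445497] [ 31.21561313 100.41756486 382.64449411]
centre [ 20.36277822  88.4385184  110.22712389] angle 0.9664825517824889
bar n 1362 cz [126.50706789 129.0324195  130.22114926] cx [-11.45991912 -10.70708918  -3.95709811   3.43254819   3.68560499] cy [-39.48625353 -35.08962616   5.67192695  41.02205827  42.30585997] 239 255 144 228
cx vs cy slope [-3.57880818e-03 -3.74621480e+00]
```

Run:
```python
from h import *
O=CX*-.0028+ey*.001
def sf(m):
    s=st(m);F=s["ft_force"];print("  F cx %.1f cy %.1f ax %.1f"%(F@CX,F@ey,F@AX))
goto(SEAT+O+AX*.145,RS);sf("pre")
print(move_straight(SEAT+O+AX*.092,vel=.12,until_force=10));sf("at")
move_gripper(0,20);sf("closed")
```

```text
pre t7.26 [ 0.6268 -0.0882  0.176 ] F [0.  1.1 1.2] w0.0597 g0.0
  F cx 0.7 cy 1.1 ax 1.1
False
at t7.85 [ 0.6506 -0.0859  0.1298] F [-0.2  0.2  0.4] w0.0602 g0.0
  F cx 0.0 cy 0.3 ax 0.5
closed t8.31 [ 0.6502 -0.0857  0.1291] F [-5.   0.9  5.8] w0.0160 g25.9
  F cx -1.8 cy 1.6 ax 7.3
```

```bash
python3 - <<'E'
from h import *
def sf(m):
    s=st(m);F=s["ft_force"];print("  F cx %.1f cy %.1f ax %.1f"%(F@CX,F@ey,F@AX));return s
move_gripper(0,90);s=sf("tight")
p=np.array(s["tool_pos"])
move_straight(p+AX*.03,vel=.05);sf("30")
move_straight(p+AX*.09,vel=.12);sf("90")
snap("side","pulled")
P=cloud(dict(np.load("pics/pulled.npz")))
E
python3 - <<'E'
import cv2,numpy as np
im=cv2.imread("pics/pulled.png")[130:290,230:430];cv2.imwrite("pics/pulledc.png",cv2.resize(im,(600,480)))
E
```

```text
tight t8.53 [ 0.6502 -0.0858  0.1293] F [-5.9 -0.4  7.9] w0.0153 g87.6
  F cx -1.9 cy 0.3 ax 9.6
30 t9.28 [ 0.6372 -0.0875  0.1566] F [-3.1  0.7  2. ] w0.0147 g93.1
  F cx -1.8 cy 1.1 ax 3.1
90 t9.93 [ 0.6113 -0.0905  0.2098] F [-0.4  0.3 -4. ] w0.0149 g92.1
  F cx -2.1 cy 0.3 ax -3.4
```

View pics/pulledc.png

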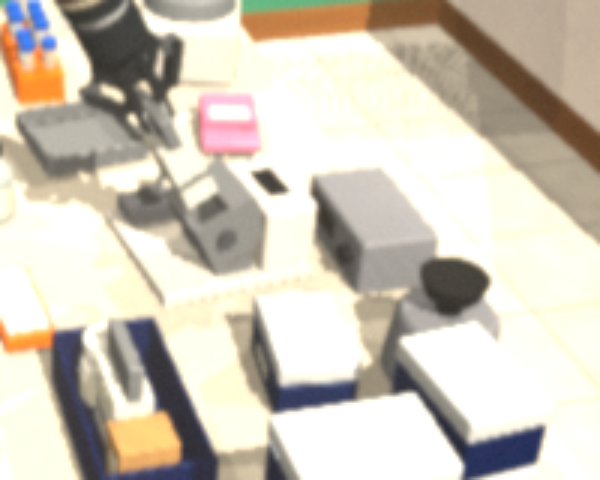

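The crop shows the bar held in the gripper at (160,120), the white body clear of the pocket mouth at (210,205), and the lever lying away. I'll carry it to the tray and measure the foot before lowering.

Run:
```python
from h import *
p=np.array(read_state()["tool_pos"])
move_straight(p+[0,0,.06],vel=.25)
goto([.593,.245,.24],down(.13-np.pi/2));st("above")
c=snap("side","abv");P=cloud(c).reshape(-1,3)
m=(abs(P[:,0]-.593)<.07)&(abs(P[:,1]-.245)<.06)&(P[:,2]>.06)&(P[:,2]<.235)
Q=P[m];print(len(Q),np.percentile(Q,[1,5,50,95,99],axis=0).round(4))
# lowest body points
print("zmin",np.sort(Q[:,2])[:8].round(4))
im=c["color"];f=384/2/np.tan(np.radians(c["fovy"])/2)
X=c["R"]@np.array([.593,.245,.15])+c["t"];u,v=(X[:2]/X[2]*f+[c["cx"],c["cy"]]).astype(int)
cv2.imwrite("pics/abvc.png",cv2.convertScaleAbs(cv2.resize(im[v-50:v+60,u-55:u+55],(550,550)),alpha=1.5))
```

```text
above t11.64 [0.5933 0.2439 0.2398] F [ 0.1 -0.2 -2.3] w0.0150 g92.2
320 [[0.5698 0.1956 0.1499]
 [0.5714 0.1985 0.1535]
 [0.5858 0.2081 0.1967]
 [0.6158 0.2667 0.233 ]
 [0.6193 0.2729 0.2345]]
zmin [0.146  0.1477 0.1493 0.1498 0.15   0.1509 0.1516 0.1518]
```

View pics/abvc.png

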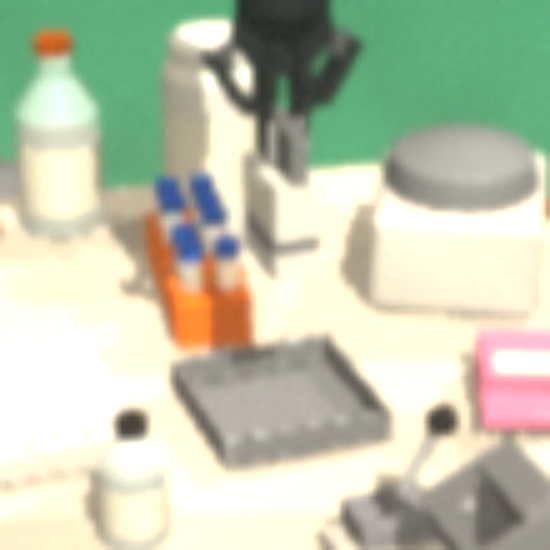

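The cartridge hangs upright, foot at about z = 0.148, so the TCP is 92 mm above the foot. I'll lower it into the tray, then go to look at the bin.

Run:
```python
from h import *
x,y=.593,.245
move_straight([x,y,.108],vel=.15)
print(move_straight([x,y,.088],vel=.02,until_force=3));st("down")
move_gripper(.045);st("open")
move_straight([x,y,.25],vel=.2)
c=snap("side","placed")
goto([.5,-.364,.30],down(-np.pi/2));st("bin")
snap("wrist","w2")
P=cloud(camera("wrist"))
Q=P.reshape(-1,3)
m=(abs(Q[:,0]-.5)<.06)&(abs(Q[:,1]+.364)<.07)&(Q[:,2]>.12)&(Q[:,2]<.15);B=Q[m]
print("bar",len(B),np.percentile(B,[1,5,50,95,99],axis=0).round(4),cv2.minAreaRect((B[:,:2]*1000).astype(np.float32)))
T=cloud(camera("top")).reshape(-1,3)
m=(abs(T[:,0]-.593)<.06)&(abs(T[:,1]-.245)<.06)&(T[:,2]>.075);B=T[m]
print("spent",len(B),np.percentile(B,[1,50,99],axis=0).round(4),cv2.minAreaRect((B[:,:2]*1000).astype(np.float32)))
s=c["color"];f=384/2/np.tan(np.radians(c["fovy"])/2)
X=c["R"]@np.array([.593,.245,.06])+c["t"];u,v=(X[:2]/X[2]*f+[c["cx"],c["cy"]]).astype(int)
w=cv2.imread("pics/w2.png")
cv2.imwrite("pics/both.png",np.hstack([cv2.resize(cv2.convertScaleAbs(s[v-40:v+40,u-40:u+40],alpha=1.5),(300,384)),cv2.resize(w,(500,384))]))
```

```text
True
down t13.38 [0.5928 0.2451 0.0956] F [-2.  -0.3  5.2] w0.0150 g93.5
open t13.78 [0.5921 0.2448 0.0946] F [ 0.2  0.5 -0.3] w0.0446 g0.0
bin t16.97 [ 0.5005 -0.3632  0.2999] F [-0.6  0.4 -0.1] w0.0451 g0.0
bar 898 [[ 0.4919 -0.4052  0.1276]
 [ 0.4929 -0.4012  0.1307]
 [ 0.5    -0.361   0.1327]
 [ 0.5071 -0.3259  0.1341]
 [ 0.5075 -0.3233  0.1347]] ((499.615234375, -364.7080993652344), (15.516849517822266, 83.102783203125), 0.3330521285533905)
spent 316 [[0.5712 0.2021 0.0782]
 [0.589  0.2425 0.1012]
 [0.6165 0.2844 0.1365]] ((593.8857421875, 244.18411254882812), (42.258724212646484, 84.67249298095703), 7.8734869956970215)
```

View pics/both.png

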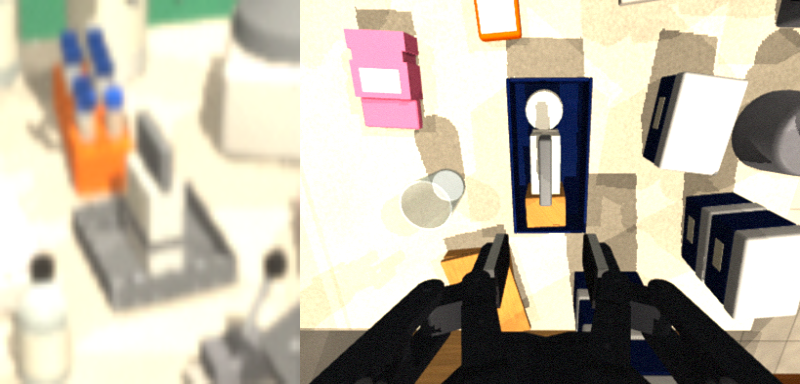

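On the left, the spent cartridge stands upright inside the tray at about (155,200). On the right, the fresh bar is at (545,170) in the bin between the jar and the carton, with both cameras agreeing on (0.500,-0.364). I'll grasp it, lift, and place it on the plate.

Run:
```python
from h import *
x,y=.4997,-.3640
R=down(.006-np.pi/2)
goto([x,y,.18],R)
print(move_straight([x,y,.0975],vel=.12,until_force=10));st("at")
move_gripper(0,20);st("closed")
move_gripper(0,70);s=st("tight");p=np.array(s["tool_pos"])
if s["gripper_width"]<.011: raise SystemExit("no grasp")
move_straight(p+[0,0,.20],vel=.2);st("up")
x,y=.382,.256
goto([x,y,.25],down(.132-np.pi/2));st("plate")
move_straight([x,y,.145],vel=.15)
print(move_straight([x,y,.122],vel=.02,until_force=3));st("down")
c=snap("side","pl")
P=cloud(camera("top")).reshape(-1,3)
f=384/2/np.tan(np.radians(c["fovy"])/2)
X=c["R"]@np.array([x,y,.08])+c["t"];u,v=(X[:2]/X[2]*f+[c["cx"],c["cy"]]).astype(int)
cv2.imwrite("pics/plc.png",cv2.convertScaleAbs(cv2.resize(c["color"][v-50:v+50,u-50:u+50],(500,500)),alpha=1.5))
```

```text
False
at t18.50 [ 0.5003 -0.3646  0.0986] F [ 0.1  0.2 -0.2] w0.0451 g0.0
closed t18.86 [ 0.5001 -0.3644  0.0984] F [-0.6  0.5  6.7] w0.0156 g23.1
tight t19.07 [ 0.5002 -0.3645  0.0985] F [-0.9 -0.2  6.9] w0.0149 g69.6
up t20.23 [ 0.4998 -0.3641  0.2972] F [-0.3 -0.3 -2.8] w0.0147 g68.2
plate t22.49 [0.3826 0.2556 0.25  ] F [ 0.7  0.5 -3.1] w0.0152 g68.2
True
down t24.02 [0.3821 0.2563 0.1334] F [0.8 1.5 3.9] w0.0153 g69.3
```

View pics/plc.png

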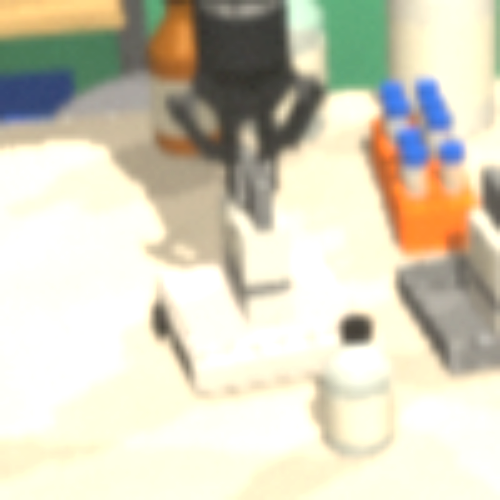

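The fresh cartridge stands upright on the plate at (265,265), still gripped. I'll release it, retreat and check the final scene.

Run:
```python
from h import *
move_gripper(.045);s=st("open");p=np.array(s["tool_pos"])
move_straight(p+[0,0,.15],vel=.2)
goto([.2,.45,.3],down(-np.pi/2+.3));st("away")
c=snap("top","end");np.savez("pics/top0b.npz",**c)
P=cloud(c).reshape(-1,3)
def r(n,x,y,d,zl,zh=.2):
    m=(abs(P[:,0]-x)<d)&(abs(P[:,1]-y)<d)&(P[:,2]>zl)&(P[:,2]<zh);B=P[m];a=cv2.minAreaRect((B[:,:2]*1000).astype(np.float32));print(n,np.round(a[0],1),np.round(a[1],1),round(a[2],1),B[:,2].max().round(3))
r("fresh",.382,.256,.06,.11);r("spent",.593,.245,.06,.075);r("jar",.498,-.295,.035,.078);r("carton",.5,-.4385,.035,.074);r("flask",.44,.082,.04,.02);r("rack",.431,-.135,.08,.012,.05);r("beaker",.329,-.422,.05,.03)
L=P-DO;u=L@ex;v=L@ey;m=(abs(v-.088)<.02)&(abs(u+.015)<.07)&(P[:,2]>.1)&(P[:,2]<.14);print("ball u",np.median(u[m]))
cv2.imwrite("pics/endv.png",cv2.resize(cv2.imread("pics/end.png"),(800,600)))
```

```text
open t24.51 [0.3813 0.2557 0.1328] F [-0.9 -0.6 -0.9] w0.0447 g0.0
away t26.45 [0.2006 0.4494 0.2995] F [ 0.5  0.3 -0.5] w0.0451 g0.0
fresh [383.5 254.5] [41.1 83.1] 8.0 0.175
spent [593.2 244.4] [41.2 84.5] 7.3 0.138
jar [ 497.8 -294.6] [43.7 45.2] 1.6 0.092
carton [ 500.4 -442.8] [57.6 59.7] 1.2 0.085
flask [439.9  82.3] [54.6 52.6] 47.8 0.114
rack [ 430.8 -135.4] [ 60.  130.1] 4.4 0.034
beaker [ 329.  -421.5] [73.2 73.2] 41.8 0.099
ball u 0.018503342107223285
```

View pics/endv.png

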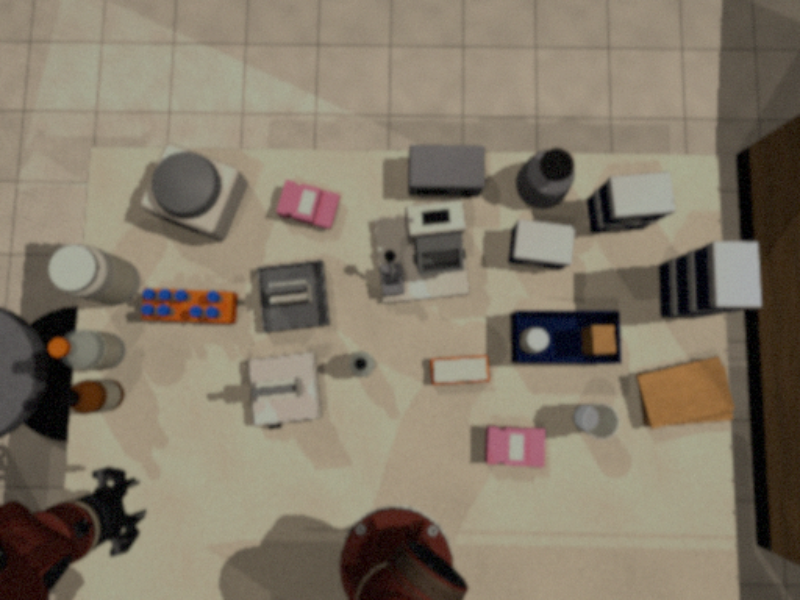

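The final view matches the task: spent in the tray (290,292), fresh in the middle of the plate (277,387), lever over (390,258), jar and carton still in the bin, and nothing else moved. I'm handing it in.

```bash
python3 -c "
from station import *
print(finish_job())"
```

```text
the job is handed in; nothing more can be done
None
```

I handed the job in at about 26 s: dock lever off, spent cartridge upright in the discard tray, and fresh cartridge upright in the middle of the warming plate. The final picture shows nothing else disturbed; the judge's verdict was not returned.

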